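# Fasten the service cover of the bag sealer

## Task

The bag sealer's service cover has been put back but its two captive screws still stand proud. Take the flat-blade driver from its stand, turn both screws clockwise until each head is home, flush with its collar, and stop there as soon as you feel it tight instead of forcing it; keep the fingers off the screws. Then put the driver back upright in its stand, let go, and leave everything else on the bench where it is.

Things in the scene. Friction and masses are not known exactly. Their poses are not given: they have to be found in the camera images.
- sealer: Bench bag sealer, fixed: low grey machine, 150 (x) by 320 (y) by 50 mm high; the shut press arm along its far (+x) side reaches 83 mm. On its near half the aluminium service cover, top 56 mm up, and round each screw a steel collar ring of 20.5 mm inner and 27 mm outer radius, its top 64 mm above the bench. Origin: centre of the underside.
- screw_left: Captive screw at the machine's left (+y) end: steel head 36 mm across with one straight slot right across its top, 10 mm wide, 7 mm deep. Origin: centre of the head's top; in the sealer's frame x -28, y +100, z 64 mm when flush. Starts 2.5 to 5.6 mm proud. Rises and sinks with the head but does NOT turn with it: the slot's direction is not reported and differs every time.
- screw_right: Captive screw at the machine's right (-y) end: steel head 36 mm across with one straight slot right across its top, 10 mm wide, 7 mm deep. Origin: centre of the head's top; in the sealer's frame x -28, y -100, z 64 mm when flush. Starts 2.5 to 5.6 mm proud. Rises and sinks with the head but does NOT turn with it: the slot's direction is not reported and differs every time.
- driver_grip (a point): Driver, 152 mm long, about 0.3 kg, upright, blade down in its stand. Point: centre of the square black handle, 30 x 30 mm, 76 mm tall, faces along this frame's x and y, z up. Flange 48 mm across, 6 mm thick, its underside 44 mm below the point; under it a tube 24 mm across; then the flat blade, 28 mm wide (x), 5 mm thick (y), tip 114 mm below the point.
- driver: The same driver; origin at the blade's tip when sprung out. The blade is sprung: it slides up to 18 mm into it, at 3 N plus 0.25 N per mm. Pressed on a screw head (6 N is plenty) and turned clockwise, it drops into the slot by itself.
- shank (a joint): Twist of the driver's springy shank between blade and handle, rad: 0 unloaded, positive when a screw is being tightened, 1.2 N m per rad. So the torque builds up gradually at the stop. 0.2 to 0.4 rad is tight enough; beyond 0.7 rad (0.84 N m) the screw is forced.
- left_collar (a point): Centre of the left collar's top (fixed to the sealer). How the screws behave: turned clockwise seen from above they sink 12 mm a full turn (1.91 mm per rad), against a friction of 0.12 N m; flush, they are home against a hard stop. They stay where they are left.
- right_collar (a point): Centre of the right collar's top (fixed to the sealer).
- stand: The driver's wooden stand, fixed: block 90 x 90 x 75 mm high with one vertical through hole, 37 mm across, at its centre. The driver hangs in it with the flange resting on top of the block. Origin: centre of the underside. With the driver home its handle centre is 119 mm above the bench.
- dispenser_mid (a point): Bystander, loose: desk tape dispenser, grey, 130 x 65 x 90 mm high; the point is at its middle. To be left alone.
- tape_roll_mid (a point): Bystander, loose: cardboard-brown tape roll lying flat, 96 mm across, 46 mm high; the point is at its middle. To be left alone.
- marker_mid (a point): Bystander, loose: black marker pen lying down, about 150 mm long, 16 mm thick; the point is at its middle. To be left alone.
- clay_pot_mid (a point): Bystander, loose: small closed terracotta pot, 104 mm across, 105 mm high; the point is at its middle. To be left alone.
- glue_jar_mid (a point): Bystander, loose: jar 64 mm across, 85 mm high; the point is at its middle. To be left alone.
There are look-alikes about, which are no part of the job. There is more than one size of the driver; the job needs the largest.

How it is judged:
On the way, in this order (a step that is already met when the one before it is completed fails the run):
1. the driver is lifted clear of its stand (z of driver_grip in the frame of stand above 0.19 m), for 0.1 s.
2. both screws are driven home, flush with their collars (z of each of screw_left, screw_right in the frame of sealer below 0.0649 m), for 0.2 s.
At the end, for the whole second after the job is handed in: Both screw heads are flush with their collars (no more than 0.9 mm proud); the driver hangs upright in its stand with the flange on the block (handle centre within 12 mm of the stand's centre, less than 124 mm up, tilted less than 0.1 rad), at rest and let go (all of step 2 and horizontal distance between driver_grip and stand below 0.012 m and z of driver_grip in the frame of stand below 0.124 m and angle between driver_grip's own z axis and vertical below 0.1 rad and linear speed of driver below 0.02 m/s); the robot touches nothing.
It fails at once if a screw is forced: the driver's shank is twisted more than 0.75 rad (0.9 N m) (value of joint shank above 0.75 rad).
It fails at once if the fingers touch a screw (contact force between the fingers and screw_left above 1 N or contact force between the fingers and screw_right above 1 N).
It fails at once if a bystander is moved more than 30 mm (distance of any of dispenser_mid, tape_roll_mid, marker_mid, clay_pot_mid, glue_jar_mid from where it was at the start of the episode above 0.03 m).
It also fails if it takes over 72 s, if anything falls off the work surface, if the arm or the gripper's body presses on something with over 40 N, if the wrist force passes 120 N, or if a joint passes its speed limit or range.

## Robot

A 6-joint arm with a two-finger parallel gripper is mounted at the origin on the work surface. World frame = base frame: x ahead of the robot, y to its left, z up, the work surface at z = 0. Lengths are in m, angles in rad, forces in N, time in s.
With the tool pointing down it reaches from about 0.375 to 0.975 m from the base axis. Payload 3.8 kg.
Tool frame: the origin (TCP) lies midway between the tips of the shut fingers; the grasp point (between the pads) lies 19 mm behind it; x points along the fingers, y is the direction in which the jaws open and shut, and the axes are right-handed (so a half turn about x gives the same grasp; the last joint's range is limited). The gripper opens to 88 mm and grips with 3 to 60 N. Pads are 18 mm wide; open, the fingers measure 123 mm over their backs; the gripper's body (75 mm by 187 mm) begins 45 mm behind the grasp point.
Start: joints at [1.105, 0.264, 1.604, -0, 1.274, -0.037], TCP at [0.281, 0.614, 0.239] pointing down, gripper open.
Joint ranges: [-2.63, 2.63], [-0.94, 2.18], [0.31, 2.57], [-1.31, 4.45], [0, 2.66], [-2.55, 2.55]. Speed limits (rad/s): [2.57, 2.57, 3.14, 3.14, 3.14, 3.14].

## Interface

Orientations are given as a rotation vector (axis times angle).
In Python, from cell import manip, inverse_kinematics, cams, order gives the robot as it stands. Calls block until the motion is done:
- manip.move_pose(position, orientation): joint-space move of the TCP to a pose.
- manip.move_linear(position, rate=0.15, rot=None): straight line of the TCP; rot=None keeps the orientation; rate is the mean speed in m/s.
- manip.set_joints(angles): joint-space move.
- manip.set_gripper(opening, force=None): finger opening in m; force is the grip in N (None keeps the last); returns when the fingers have stopped.
- manip.dwell(seconds).
- inverse_kinematics(position, orientation): joint angles nearest the present ones, or None.
- manip.state(): the state.
- cams.capture(name): name is "side" or "top"; returns a dict with "image" (400x640x3 uint8, blue, green, red), "z_map" (400x640 float32, m along the optical axis (not along the pixel's ray), 0 where there is no reading), "intrinsics" (3x3 intrinsics, pixels), "position" and "orientation" of the camera in the world. Camera axes: x right, y down, z forward; pixel columns grow to the right and rows downward; lengths in m; the calibration is good to about 2 mm. A picture is of the moment at which its call begins.
A pose or a line that the arm cannot do raises manip.IKError and nothing moves.
- order.close_job(): hands the job in, once; it reports no verdict.
The state is a dict: "clock": time; "joint_pos": joint angles; "joint_velocities": joint speeds; "tau": joint torques, N m; "tool_pos": TCP position; "tcp_rot": TCP orientation; "contact_force": force on the tool from outside, world axes, zero at the start; "moment": the same for the moment, N m; "gripper_width": finger opening in m.
Only numpy, scipy, OpenCV 4.12 (cv2) and the standard library are available. Lean on these libraries where they do the work, as an engineer would, in place of code of your own. Each camera call takes 0.05 s, during which the arm holds its last target.

## Working session

There is one attempt and no reset: what is moved stays moved. The work goes in short steps, each a Python script; the robot and the scene stay as the last script left them, time stands still between calls to the robot, and variables do not carry over. Pictures are saved under pics/ and viewed, and the job is handed in when it is done.

```bash
ls; mkdir -p pics
cat > h.py <<'E'
import numpy as np, cv2, pickle
from scipy.spatial.transform import Rotation as R
def cap(name):
    from cell import cams
    c=cams.capture(name); pickle.dump(c,open(f'{name}.pkl','wb')); return c
def load(name): return pickle.load(open(f'{name}.pkl','rb'))
def rotm(c):
    o=np.array(c['orientation'],float)
    return o if o.shape==(3,3) else R.from_rotvec(o).as_matrix()
def cloud(c):
    K=np.array(c['intrinsics']);z=c['z_map'];v,u=np.mgrid[:z.shape[0],:z.shape[1]]
    P=np.stack([(u-K[0,2])/K[0,0]*z,(v-K[1,2])/K[1,1]*z,z],-1)
    W=P@rotm(c).T+np.array(c['position']); W[z==0]=np.nan; return W
def crop(c,u0,v0,u1,v1,s,fn):
    cv2.imwrite(fn,cv2.resize(c['image'][v0:v1,u0:u1],None,fx=s,fy=s,interpolation=cv2.INTER_CUBIC))
E
python3 - <<'E'
from h import *
from cell import manip
for n in('top','side'):
    c=cap(n); cv2.imwrite(f'pics/{n}0.png',c['image']); print(n,c['position'],c['orientation'],c['intrinsics'])
s=manip.state()
print(s)
E
```

```text
pics
top [0.22174389 0.01825559 1.53374057] [-2.10343661  2.15733445 -0.17302851] [[518.1020606    0.         320.58112827]
 [  0.         518.1020606  202.74585393]
 [  0.           0.           1.        ]]
side [-0.13825222 -0.76745407  0.69932729] [-2.03419463  0.68684465 -0.41239775] [[470.43234758   0.         316.51550776]
 [  0.         470.43234758 202.02716018]
 [  0.           0.           1.        ]]
{'clock': 0.1, 'joint_pos': array([ 1.10508855e+00,  2.64690294e-01,  1.60520034e+00, -7.64135124e-06,
        1.27368437e+00, -3.69122949e-02]), 'joint_velocities': array([-0.00104734, -0.0017932 , -0.00153729, -0.00062006,  0.00032354,
       -0.00017672]), 'tau': array([ 1.07641365e-04, -5.03618968e+01, -3.58071077e+01,  7.30206608e-02,
        2.33855692e-02, -8.69413043e-05]), 'tool_pos': array([0.28038146, 0.61333081, 0.23752412]), 'tcp_rot': array([ 0.33480928,  1.54499457, -0.33784742]), 'contact_force': array([0.32839843, 0.28398297, 0.3731765 ]), 'moment': array([ 0.02060493, -0.01933291,  0.00580408]), 'gripper_width': 0.08786457143157089}
```

View pics/top0.png

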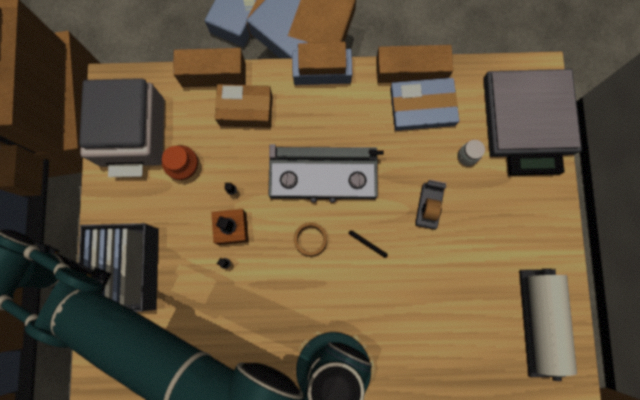

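View pics/side0.png

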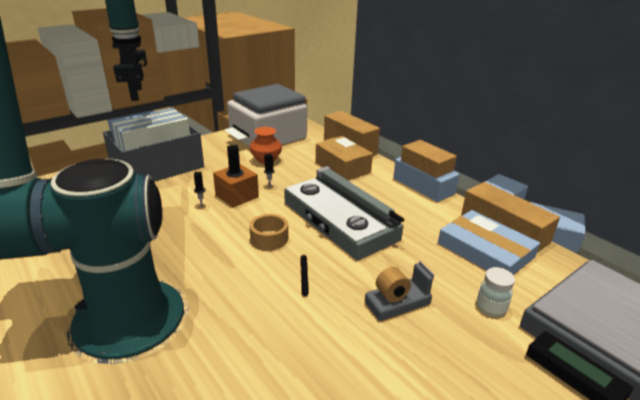

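The top view shows the big driver in its wooden stand at (228,226). Two small look-alike drivers are at (231,189) and (223,263). The sealer is at (323,177) with its screws at (289,180) and (358,180). The roll is at (310,239), the marker at (367,243), the dispenser at (431,204), the jar at (471,152) and the pot at (180,163).

Run:
```python
from h import *
c=load('top'); W=cloud(c)
crop(c,195,165,265,285,5,'pics/t_st.png')
crop(c,260,140,390,210,6,'pics/t_se.png')
s=load('side'); crop(s,190,120,420,270,3.4,'pics/s_cr.png')
for n,(u,v) in dict(handle=(228,226),blk=(240,238),sl=(289,180),sr=(358,180),cover=(323,183),arm=(323,153),roll=(310,226),bench=(270,260)).items(): print(n,W[v,u].round(4))
z=W[...,2]
# stand top
x,y=W[...,0],W[...,1]
def rect(m,name):
    p=np.c_[x[m],y[m]].astype(np.float32); r=cv2.minAreaRect(p); print(name,len(p),r,z[m].mean(), p.mean(0))
sub=np.zeros(z.shape,bool); sub[205:250,205:255]=1
rect(sub&(abs(z-.075)<.006),'stand'); rect(sub&(z>.145),'handle')
sub[:]=0; sub[140:205,262:386]=1
rect(sub&(abs(z-.0565)<.004),'cover'); rect(sub&(z>.04),'sealer');rect(sub&(z>.077),'arm')
for u0,u1,n in((275,305,'L'),(343,373,'R')):
    s2=np.zeros(z.shape,bool); s2[166:195,u0:u1]=1; rect(s2&(z>.0615)&(z<.075),n)
```

```text
handle [0.4018 0.2774 0.1373]
blk [0.3743 0.2541 0.0792]
sl [0.5421 0.1148 0.0595]
sr [ 0.5366 -0.0857  0.0603]
cover [0.5303 0.0162 0.0608]
arm [0.6153 0.0139 0.0784]
roll [0.411  0.0577 0.018 ]
bench [0.3152 0.178  0.0022]
stand 753 ((0.4124605655670166, 0.29032397270202637), (0.09106811881065369, 0.09115597605705261), 4.286962032318115) 0.07544301801666395 [0.41088188 0.28814307]
handle 131 ((0.41066986322402954, 0.28923505544662476), (0.030577056109905243, 0.029473088681697845), 68.52664947509766) 0.15622713596395157 [0.41027257 0.28875905]
cover 2536 ((0.5650711059570312, 0.017545536160469055), (0.3165261447429657, 0.14620012044906616), 89.28240966796875) 0.056292671356895536 [0.54784775 0.01659228]
sealer 5486 ((0.562978208065033, 0.009497955441474915), (0.33470839262008667, 0.15910391509532928), 88.3855972290039) 0.06143190645447646 [0.5644867 0.0156788]
arm 1027 ((0.5814912915229797, 0.008301988244056702), (0.33068451285362244, 0.11034926027059555), 86.53404235839844) 0.08272869618211684 [0.61826   0.0131314]
L 200 ((0.5422217845916748, 0.11458349227905273), (0.08144329488277435, 0.08289466053247452), 89.3592758178711) 0.06633115715985709 [0.5444786  0.11740787]
R 202 ((0.5353585481643677, -0.08512364327907562), (0.08113264292478561, 0.08405614644289017), 84.20878601074219) 0.065615116816704 [ 0.5357574  -0.08302191]
```

View pics/t_st.png

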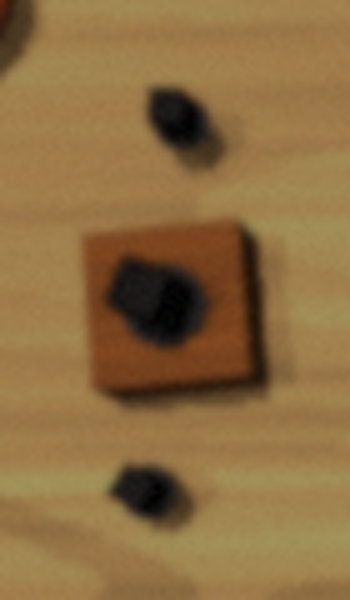

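View pics/t_se.png

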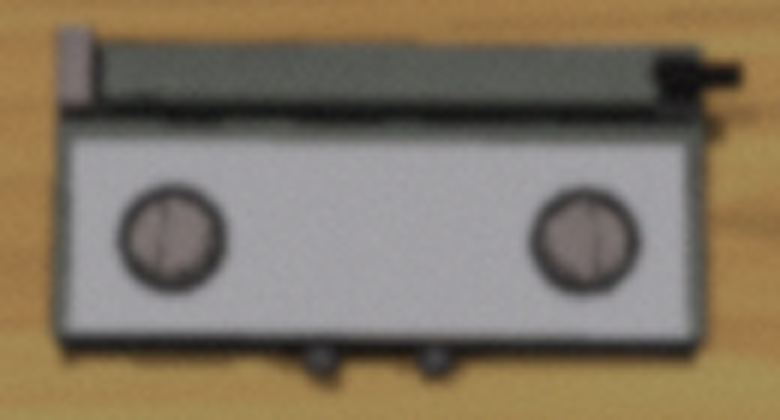

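View pics/s_cr.png

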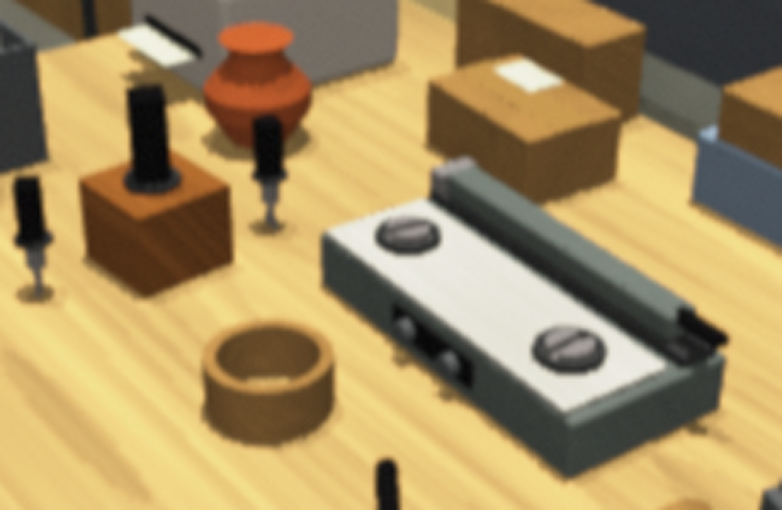

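```bash
cat >> h.py <<'E'
def ray(c,u,v,z):
    K=np.array(c['intrinsics']); d=rotm(c)@np.array([(u-K[0,2])/K[0,0],(v-K[1,2])/K[1,1],1]); p=np.array(c['position'])
    return p+d*(z-p[2])/d[2]
def proj(c,P):
    K=np.array(c['intrinsics']); q=(np.atleast_2d(P)-np.array(c['position']))@rotm(c)
    return np.c_[q[:,0]/q[:,2]*K[0,0]+K[0,2],q[:,1]/q[:,2]*K[1,1]+K[1,2]]
E
python3 - <<'E'
from h import *
c=load('top')
f=lambda x,o,s:(x+.5)/s-.5+o
L=ray(c,f(172,260,6),f(240,140,6),.064);Rr=ray(c,f(585,260,6),f(241,140,6),.064)
print(L,Rr,np.linalg.norm(L-Rr),(L+Rr)/2)
s=load('side')
Ls=ray(s,f(408,190,3.4),f(235,120,3.4),.064);Rs=ray(s,f(569,190,3.4),f(349,120,3.4),.064); print(Ls,Rs,np.linalg.norm(Ls-Rs))
# stand corners top z .075
cs=[ray(c,f(a,195,5),f(b,165,5),.075) for a,b in((83,235),(238,220),(252,377),(98,390))]
print(np.array(cs).round(4),np.mean(cs,0))
for i in range(4): d=cs[(i+1)%4]-cs[i]; print(np.hypot(*d[:2]),np.degrees(np.arctan2(d[1],d[0])))
crop(c,210,205,250,245,15,'pics/t_h.png'); crop(s,200,130,275,210,8,'pics/s_h.png')
crop(s,295,170,380,240,9,'pics/s_scr.png')
E
```

```text
[0.54236671 0.11668834 0.064     ] [ 0.53660131 -0.08280654  0.064     ] 0.19957817743260994 [0.53948401 0.0169409  0.064     ]
[0.53926844 0.1100606  0.064     ] [ 0.53331462 -0.0876913   0.064     ] 0.1978415062547167
[[0.4524 0.3371 0.075 ]
 [0.4588 0.2486 0.075 ]
 [0.3687 0.2406 0.075 ]
 [0.3636 0.3277 0.075 ]] [0.41088925 0.28851866 0.075     ]
0.08875165365584538 -85.88273305863456
0.0903973269270219 -174.92945611362734
0.08721835256967812 93.38385451532015
0.08932030833588103 6.070513467334738
```

View pics/t_h.png

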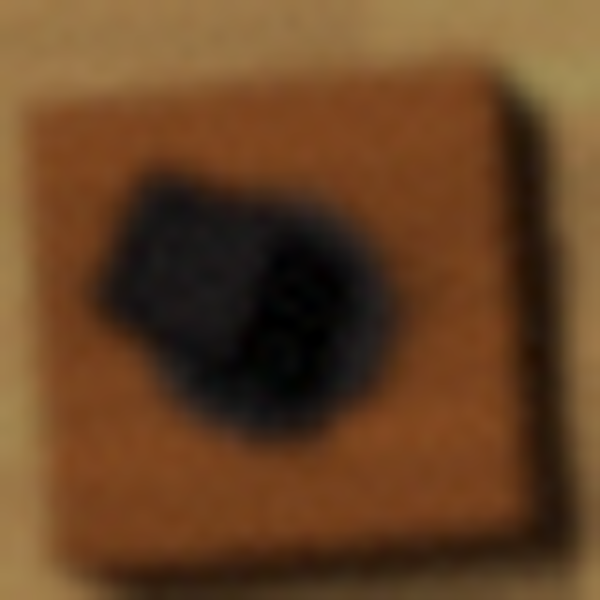

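View pics/s_h.png

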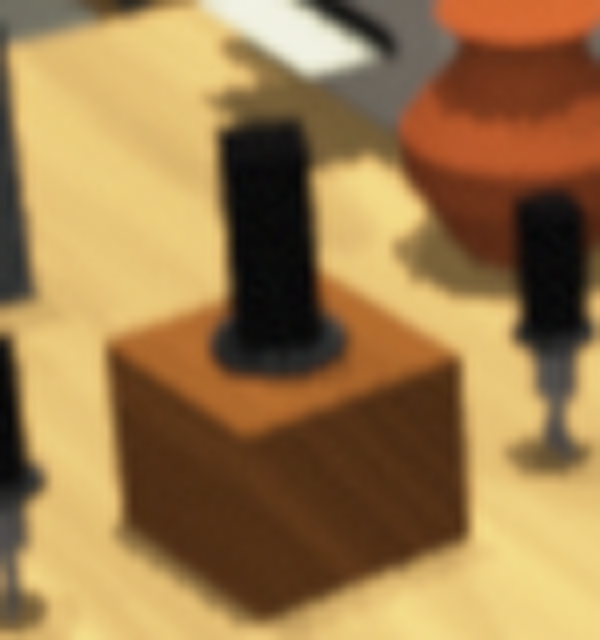

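View pics/s_scr.png

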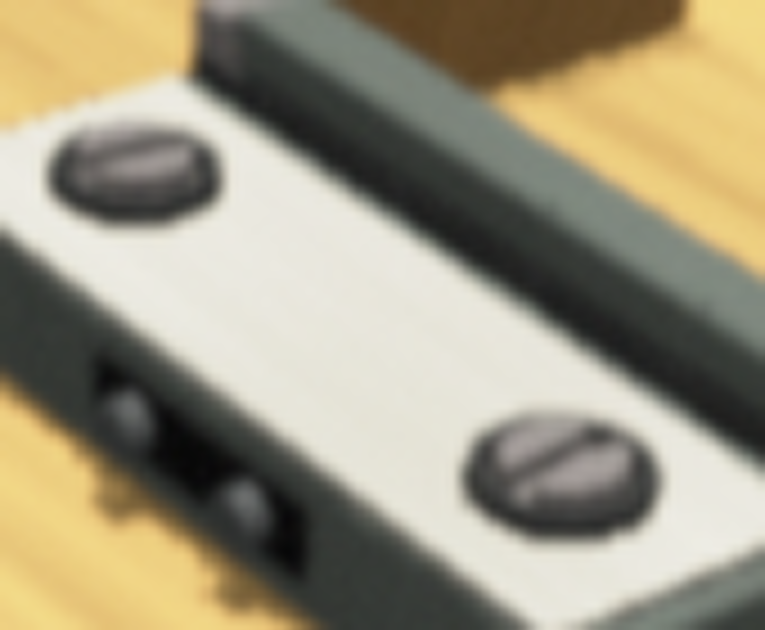

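The handle's top face is centred near crop (190,268) and turned about 20° from the stand. From the side, both slots show clearly and run roughly along world x.

Run:
```python
from h import *
from cell import manip, inverse_kinematics
c=load('top'); s=load('side')
f=lambda x,o,sc:(x+.5)/sc-.5+o
P=[ray(c,f(a,210,15),f(b,205,15),.157) for a,b in((155,175),(275,220),(230,360),(103,298))]
P=np.array(P);print(P.round(4),P.mean(0))
for i in range(4): d=P[(i+1)%4]-P[i]; print(np.hypot(*d[:2]).round(4),np.degrees(np.arctan2(d[1],d[0])))
W=cloud(c)
for a in((231,189),(223,263)):
    w=W[a[1]-6:a[1]+7,a[0]-8:a[0]+8].reshape(-1,3); w=w[w[:,2]>.05]; print(len(w),w.max(0),w.mean(0))
# tool axis / j6 direction
st=manip.state(); M=R.from_rotvec(st['tcp_rot']).as_matrix(); print(M.round(3))
def down(yaw): # tool x down, jaw (y) at world angle yaw
    y=np.array([np.cos(yaw),np.sin(yaw),0]);x=np.array([0,0,-1.]);return R.from_matrix(np.c_[x,y,np.cross(x,y)]).as_rotvec()
for pos in((.411,.289,.1),(.5424,.1167,.18),(.5366,-.0828,.18)):
  for d in range(-180,180,30):
    q=inverse_kinematics(pos,down(np.radians(d))); print(d,None if q is None else np.round(q,2)[[0,5]],end=' ')
  print()
# overlays
for nm,cc,box,sc in(('top',c,(275,165,375,195),8),('side',s,(295,170,380,240),9)):
    im=cv2.resize(cc['image'][box[1]:box[3],box[0]:box[2]],None,fx=sc,fy=sc,interpolation=cv2.INTER_CUBIC)
    for C in((.5424,.1167),(.5366,-.0828)):
      for r,z in((.027,.064),(.0205,.064),(.027,.056)):
        t=np.linspace(0,6.28,60);pp=proj(cc,np.c_[C[0]+r*np.cos(t),C[1]+r*np.sin(t),0*t+z])
        pp=(pp-np.array(box[:2])+.5)*sc-.5
        cv2.polylines(im,[pp.astype(np.int32)],True,(0,0,255) if z>.06 else (0,255,0),1)
    cv2.imwrite(f'pics/ov_{nm}.png',im)
```

```text
[[0.4263 0.2957 0.157 ]
 [0.4176 0.2742 0.157 ]
 [0.3926 0.2821 0.157 ]
 [0.4044 0.3049 0.157 ]] [0.41024005 0.28921561 0.157     ]
0.0233 -111.94799825839168
0.0262 162.46376075800455
0.0256 62.76851862765427
0.0238 -22.559656016880364
109 [0.53331563 0.29565445 0.11139359] [0.51779971 0.28248924 0.08297162]
111 [0.32093698 0.31695506 0.11008039] [0.30614292 0.29985762 0.08373001]
[[-0.001  0.416  0.909]
 [-0.002  0.909 -0.416]
 [-1.    -0.002 -0.   ]]
-180 None -150 None -120 None -90 [0.56 2.13] -60 [0.56 1.61] -30 [0.56 1.09] 0 [0.56 0.56] 30 [0.56 0.04] 60 [ 0.56 -0.48] 90 [ 0.56 -1.01] 120 [ 0.56 -1.53] 150 [ 0.56 -2.05] 
-180 None -150 None -120 [0.17 2.26] -90 [0.17 1.74] -60 [0.17 1.21] -30 [0.17 0.69] 0 [0.17 0.17] 30 [ 0.17 -0.36] 60 [ 0.17 -0.88] 90 [ 0.17 -1.4 ] 120 [ 0.17 -1.93] 150 [ 0.17 -2.45] 
-180 None -150 [-0.2   2.42] -120 [-0.2  1.9] -90 [-0.2   1.37] -60 [-0.2   0.85] -30 [-0.2   0.32] 0 [-0.2 -0.2] 30 [-0.2  -0.72] 60 [-0.2  -1.25] 90 [-0.2  -1.77] 120 [-0.2  -2.29] 150 None
```

View pics/ov_top.png

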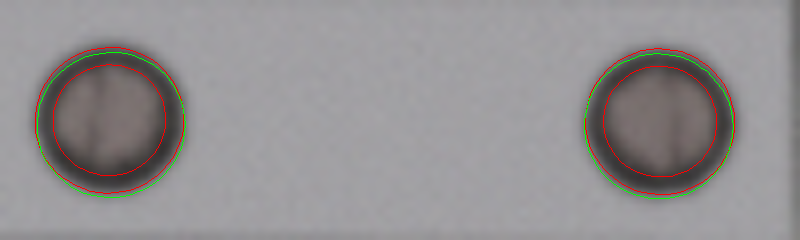

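View pics/ov_side.png

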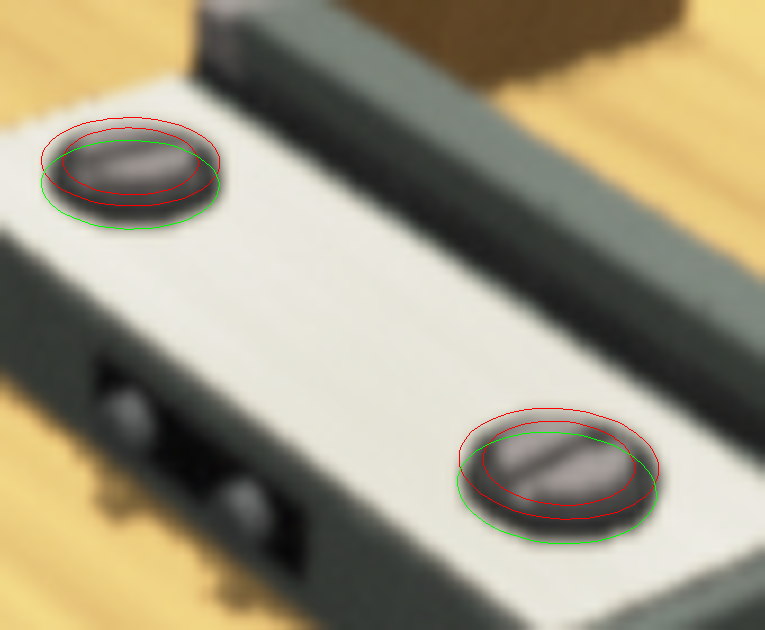

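```bash
cat >> h.py <<'E'
def down(yaw):
    y=np.array([np.cos(yaw),np.sin(yaw),0]);x=np.array([0,0,-1.]);return R.from_matrix(np.c_[x,y,np.cross(x,y)]).as_rotvec()
def yawof(st):
    y=R.from_rotvec(st['tcp_rot']).as_matrix()[:,1]; return np.arctan2(y[1],y[0])
def show(manip):
    s=manip.state(); print('t %.2f'%s['clock'],'tcp',s['tool_pos'].round(4),'yaw %.1f'%np.degrees(yawof(s)),'q6 %.3f'%s['joint_pos'][5],'F',s['contact_force'].round(2),'M',s['moment'].round(3),'w %.4f'%s['gripper_width']); return s
E
python3 - <<'E'
from h import *
from cell import manip
show(manip)
o=down(np.radians(68))
manip.move_pose((.4106,.2889,.215),o); s=show(manip)
manip.move_linear((.4106,.2889,.100)); s=show(manip)
manip.set_gripper(.028,40); show(manip)
manip.move_linear((.4106,.2889,.255),rate=.12); show(manip)
for n in('top','side'):
    c=cap(n); cv2.imwrite(f'pics/{n}1.png',c['image'])
c=load('side'); crop(c,180,60,300,210,4,'pics/s1c.png')
E
```

```text
t 0.10 tcp [0.2804 0.6133 0.2375] yaw 65.4 q6 -0.037 F [0.33 0.28 0.37] M [ 0.021 -0.019  0.006] w 0.0879
t 1.42 tcp [0.4108 0.2898 0.2154] yaw 68.0 q6 -0.623 F [-0.56  0.1  -0.69] M [0.01  0.038 0.024] w 0.0881
t 2.33 tcp [0.4112 0.2895 0.1008] yaw 68.0 q6 -0.623 F [-0.13  0.18  0.3 ] M [0.029 0.021 0.005] w 0.0878
t 3.25 tcp [0.4106 0.2889 0.1   ] yaw 68.0 q6 -0.623 F [-0.28  0.36  0.61] M [0.045 0.015 0.018] w 0.0298
t 4.69 tcp [0.4101 0.2886 0.2539] yaw 68.0 q6 -0.623 F [-0.28  0.56 -3.08] M [ 0.006  0.029 -0.025] w 0.0298
```

View pics/s1c.png

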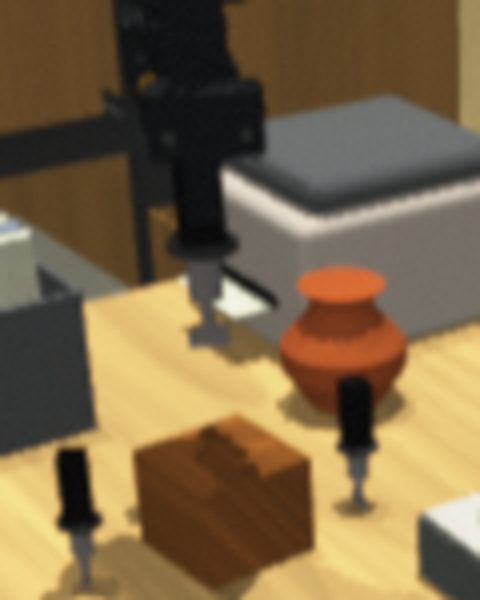

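Run:
```python
from h import *
rows=[]
for nm,cc,S in(('top',load('top'),15),('side',load('side'),15)):
  for C in((.5422,.1160),(.5366,-.0829)):
    u,v=proj(cc,[[*C,.067]])[0]; h=10; u0,v0=int(u)-h,int(v)-h
    im=cv2.resize(cc['image'][v0:v0+2*h,u0:u0+2*h],None,fx=S,fy=S,interpolation=cv2.INTER_CUBIC)
    im=cv2.normalize(im,None,0,255,cv2.NORM_MINMAX)
    im2=im.copy()
    for k,a in enumerate((-30,0,30)):
      t=np.radians(a);d=np.array([np.cos(t),np.sin(t),0])*.018
      p=proj(cc,[np.r_[C,.067]-d,np.r_[C,.067]+d]);p=((p-[u0,v0]+.5)*S-.5).astype(int)
      cv2.line(im2,tuple(map(int,p[0])),tuple(map(int,p[1])),[(255,0,0),(0,255,0),(0,0,255)][k],1)
    rows.append(np.vstack([im,im2]))
o=np.hstack(rows); o=cv2.resize(o,(800,400)) if o.shape[1]>800 else o
cv2.imwrite('pics/slots.png',o)
```

```text
(no output)
```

View pics/slots.png

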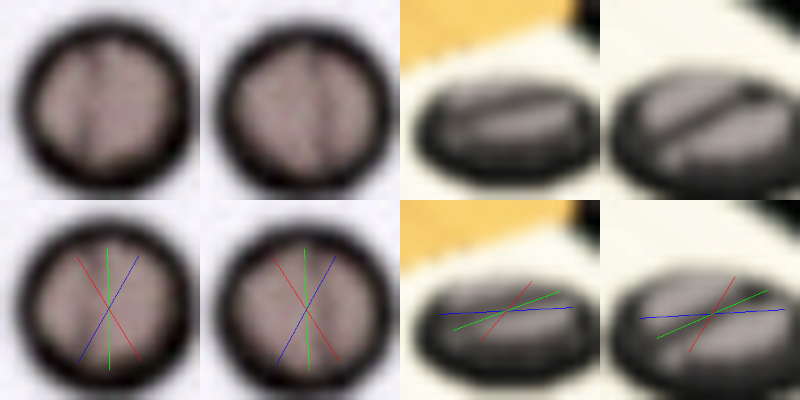

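The driver is held. The blade is seen broadside from the side camera, so its wide direction is across the jaw axis (jaw yaw − 90°). The slots read about −9° for the left and +7° for the right. I'll hover over the left screw 25° before alignment.

Run:
```python
from h import *
from cell import manip
manip.move_pose((.5422,.1160,.22),down(np.radians(106)))
manip.move_linear((.5422,.1160,.178)); manip.dwell(.3);show(manip)
for n in('top','side'):
    c=cap(n)
    C=(.5422,.1160)
    box=(255,130,330,205) if n=='top' else (265,100,355,215)
    S=8 if n=='top' else 5
    im=cv2.resize(c['image'][box[1]:box[3],box[0]:box[2]],None,fx=S,fy=S,interpolation=cv2.INTER_CUBIC)
    t=np.linspace(0,6.28,60)
    b=np.radians(16);d=np.r_[np.cos(b),np.sin(b),0]*.014
    for r,z in((.027,.064),(.012,.120),(.012,.1),(.024,.153)):
        pp=(proj(c,np.c_[C[0]+r*np.cos(t),C[1]+r*np.sin(t),0*t+z])-np.array(box[:2])+.5)*S-.5
        cv2.polylines(im,[pp.astype(np.int32)],True,(0,0,255),1)
    T=np.r_[C,.083]
    pp=(proj(c,[T-d,T+d,T+d+[0,0,.02],T-d+[0,0,.02]])-np.array(box[:2])+.5)*S-.5
    cv2.polylines(im,[pp.astype(np.int32)],True,(0,255,0),1)
    cv2.imwrite(f'pics/hov_{n}.png',im)
```

```text
t 6.52 tcp [0.5429 0.1162 0.1792] yaw 106.0 q6 -1.684 F [ 0.19  0.19 -2.79] M [ 0.071 -0.019 -0.013] w 0.0300
```

View pics/hov_top.png

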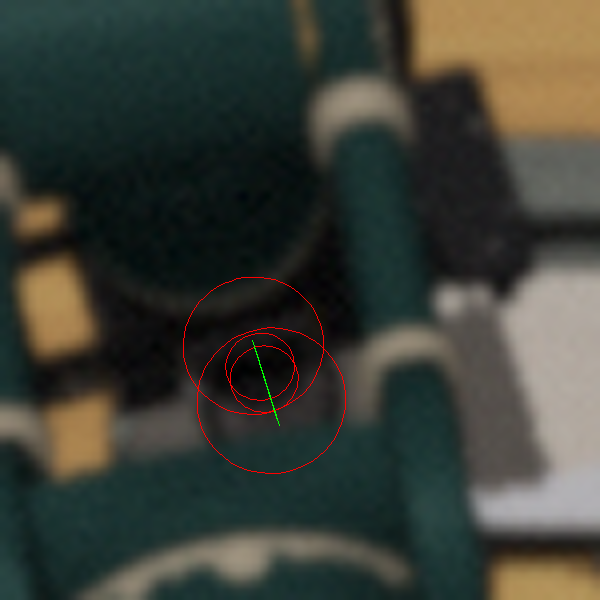

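View pics/hov_side.png

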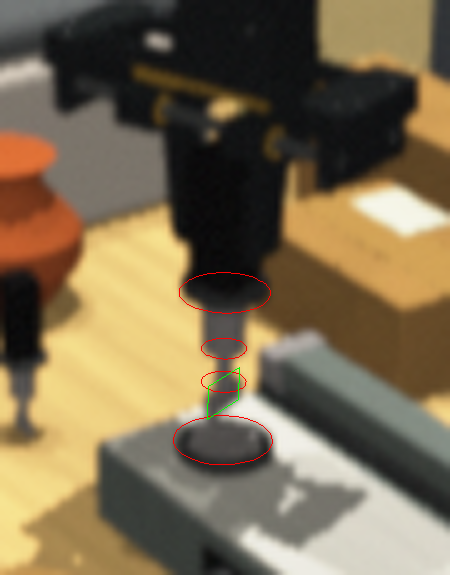

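Side view: the tube (x 205–245) and flange sit over the collar to within about 1 mm, with the tip just above the head. The top view is blocked by the arm. Next I'll press down.

Run:
```python
from h import *
from cell import manip
b=manip.state()
for z in (.168,.164,.160,.156,.152):
    manip.move_linear((.5422,.1160,z),rate=.05); s=show(manip)
```

```text
t 6.97 tcp [0.5415 0.1158 0.1671] yaw 106.0 q6 -1.684 F [-0.08  0.1  -3.86] M [0.057 0.039 0.048] w 0.0296
t 7.22 tcp [0.5424 0.116  0.1641] yaw 106.0 q6 -1.684 F [-0.09 -0.09 -3.45] M [ 0.037 -0.045 -0.03 ] w 0.0298
t 7.47 tcp [0.5426 0.1161 0.1605] yaw 106.0 q6 -1.684 F [-0.53 -0.36  1.54] M [0.027 0.053 0.044] w 0.0298
t 7.72 tcp [0.5427 0.1161 0.1563] yaw 106.0 q6 -1.684 F [0.16 0.27 2.75] M [ 0.045 -0.058  0.002] w 0.0299
t 7.97 tcp [0.5426 0.1161 0.1522] yaw 106.0 q6 -1.684 F [ 0.29 -0.97  3.37] M [-0.012 -0.18  -0.005] w 0.0298
```

```bash
cat >> h.py <<'E'
def avg(manip,n=6):
    F=[];M=[]
    for _ in range(n):
        manip.dwell(.02); s=manip.state(); F.append(s['contact_force']); M.append(s['moment'])
    return s,np.mean(F,0),np.mean(M,0),np.std(M,0)
def turn(manip,ik,xy,z,yaw):
    q=ik((xy[0],xy[1],z),down(yaw))
    if q is None: raise ValueError('ik')
    st=manip.state()['joint_pos']
    assert np.max(np.abs(np.array(q)-st))<.6,(q,st)
    manip.set_joints(q)
    s,F,M,sd=avg(manip); print('t %.2f yaw %.1f z %.4f Fz %.2f M %s sd %.3f q6 %.2f'%(s['clock'],np.degrees(yaw),s['tool_pos'][2],F[2],M.round(3),sd[2],s['joint_pos'][5])); return M[2],F[2]
E
python3 - <<'E'
from h import *
from cell import manip, inverse_kinematics as ik
xy=(.5422,.1160)
turn(manip,ik,xy,.149,np.radians(106))
for y in range(101,60,-5): turn(manip,ik,xy,.149,np.radians(y))
E
```

```text
t 8.32 yaw 106.0 z 0.1493 Fz 3.36 M [ 0.077 -0.263  0.01 ] sd 0.026 q6 -1.68
t 8.67 yaw 101.0 z 0.1492 Fz 3.10 M [ 0.088 -0.323  0.013] sd 0.026 q6 -1.60
t 9.02 yaw 96.0 z 0.1490 Fz 3.25 M [-0.12  -0.225 -0.005] sd 0.014 q6 -1.51
t 9.37 yaw 91.0 z 0.1487 Fz 2.04 M [-0.151 -0.333 -0.003] sd 0.048 q6 -1.42
t 9.72 yaw 86.0 z 0.1487 Fz 2.05 M [-0.006 -0.165  0.002] sd 0.022 q6 -1.34
t 10.07 yaw 81.0 z 0.1488 Fz 1.44 M [ 0.089  0.032 -0.005] sd 0.033 q6 -1.25
t 10.42 yaw 76.0 z 0.1489 Fz 1.97 M [0.103 0.134 0.004] sd 0.023 q6 -1.16
t 10.77 yaw 71.0 z 0.1489 Fz 2.05 M [ 0.1    0.135 -0.001] sd 0.023 q6 -1.08
t 11.12 yaw 66.0 z 0.1491 Fz 2.16 M [0.378 0.098 0.07 ] sd 0.038 q6 -0.99
t 11.47 yaw 61.0 z 0.1491 Fz 1.70 M [0.592 0.042 0.083] sd 0.022 q6 -0.90
```

```bash
cat >> h.py <<'E'
def drive(manip,ik,xy,z,y,yend,step,lim=.28,slow=None):
    while y>yend:
        y-=step; z-=.00191*np.radians(step)
        M,F=turn(manip,ik,xy,z,np.radians(y))
        if M>lim: print('LIMIT',y,z); break
    return z,y
E
python3 - <<'E'
from h import *
from cell import manip, inverse_kinematics as ik
xy=(.5422,.1160)
print(drive(manip,ik,xy,.149,61,11,10)); print(manip.state()['contact_force'])
E
```

```text
t 11.86 yaw 51.0 z 0.1488 Fz 1.91 M [ 1.044 -0.023  0.085] sd 0.029 q6 -0.73
t 12.25 yaw 41.0 z 0.1486 Fz 2.06 M [ 1.213 -0.054  0.093] sd 0.034 q6 -0.55
t 12.64 yaw 31.0 z 0.1484 Fz 1.85 M [ 1.317 -0.134  0.099] sd 0.011 q6 -0.38
t 13.03 yaw 21.0 z 0.1481 Fz 1.78 M [ 1.392 -0.157  0.101] sd 0.019 q6 -0.20
t 13.43 yaw 11.0 z 0.1479 Fz 1.66 M [ 1.43  -0.247  0.132] sd 0.045 q6 -0.03
(np.float64(0.14733321056434534), 11)
[1.15540521 5.58653502 1.45189577]
```

Run:
```python
from h import *
from cell import manip, inverse_kinematics as ik
xy=(.5424,.1170)
turn(manip,ik,xy,.1473,np.radians(11)); print(manip.state()['contact_force'])
print(drive(manip,ik,xy,.1473,11,-29,8,.25)); print(manip.state()['contact_force'])
```

```text
t 13.78 yaw 11.0 z 0.1477 Fz 1.47 M [ 1.139 -0.418  0.086] sd 0.007 q6 -0.03
[2.0674333  4.74457864 2.22082415]
t 14.13 yaw 3.0 z 0.1475 Fz 1.68 M [ 1.202 -0.48   0.107] sd 0.023 q6 0.11
t 14.49 yaw -5.0 z 0.1473 Fz 1.60 M [ 1.204 -0.532  0.106] sd 0.030 q6 0.25
t 14.85 yaw -13.0 z 0.1471 Fz 1.38 M [ 1.192 -0.627  0.099] sd 0.039 q6 0.39
t 15.21 yaw -21.0 z 0.1470 Fz 1.64 M [ 1.21  -0.673  0.081] sd 0.036 q6 0.53
t 15.57 yaw -29.0 z 0.1468 Fz 2.11 M [ 1.182 -0.746  0.097] sd 0.014 q6 0.67
(np.float64(0.14596656845147638), -29)
[3.85071884 5.05466714 2.0510402 ]
```

Run:
```python
from h import *
from cell import manip, inverse_kinematics as ik
xy=(.5436,.1180)
print(drive(manip,ik,xy,.1460,-29,-120,6,.25)); print(manip.state()['contact_force'])
```

```text
t 15.92 yaw -35.0 z 0.1462 Fz 1.71 M [ 0.56  -0.772  0.111] sd 0.013 q6 0.78
t 16.27 yaw -41.0 z 0.1460 Fz 1.94 M [ 0.389 -1.078  0.099] sd 0.030 q6 0.88
t 16.62 yaw -47.0 z 0.1459 Fz 1.96 M [ 0.3   -1.102  0.103] sd 0.024 q6 0.99
t 16.97 yaw -53.0 z 0.1457 Fz 1.69 M [ 0.269 -1.143  0.096] sd 0.047 q6 1.09
t 17.32 yaw -59.0 z 0.1456 Fz 1.87 M [ 0.221 -1.203  0.085] sd 0.040 q6 1.19
t 17.67 yaw -65.0 z 0.1454 Fz 1.77 M [ 0.136 -1.232  0.096] sd 0.014 q6 1.30
t 18.02 yaw -71.0 z 0.1453 Fz 1.79 M [ 0.081 -1.271  0.103] sd 0.027 q6 1.40
t 18.37 yaw -77.0 z 0.1451 Fz 1.85 M [ 0.029 -1.312  0.101] sd 0.034 q6 1.51
t 18.72 yaw -83.0 z 0.1449 Fz 2.03 M [-0.057 -1.324  0.104] sd 0.037 q6 1.61
t 19.07 yaw -89.0 z 0.1447 Fz 1.62 M [-0.107 -1.319  0.157] sd 0.020 q6 1.72
t 19.42 yaw -95.0 z 0.1445 Fz 1.72 M [-0.091 -1.335  0.265] sd 0.024 q6 1.82
LIMIT -95 0.14379983794493603
(np.float64(0.14379983794493603), -95)
[ 5.75608793 -0.14851287  0.89068366]
```

Run:
```python
from h import *
from cell import manip, inverse_kinematics as ik
xy=(.5436,.1180)
turn(manip,ik,xy,.1437,np.radians(-99))
turn(manip,ik,xy,.1437,np.radians(-86))
manip.move_linear((*xy,.22),rate=.12); show(manip)
c=cap('side'); crop(c,250,60,380,220,4.5,'pics/s2.png')
# to right, off to the side first? go hover
manip.move_pose((.5376,-.0815,.22),down(np.radians(122)));show(manip)
for n in('top','side'): cap(n)
crop(load('side'),265,80,395,220,5,'pics/s3.png');crop(load('top'),255,140,385,210,6,'pics/t3.png')
```

```text
t 19.77 yaw -99.0 z 0.1445 Fz 1.69 M [-0.082 -1.321  0.336] sd 0.012 q6 1.89
t 20.20 yaw -86.0 z 0.1444 Fz 1.56 M [-0.164 -1.307  0.103] sd 0.031 q6 1.67
t 20.98 tcp [0.5422 0.1176 0.2182] yaw -86.0 q6 1.669 F [-1.06  0.03 -4.27] M [0.015 0.175 0.032] w 0.0299
t 24.37 tcp [ 0.5376 -0.0814  0.22  ] yaw 122.0 q6 -2.325 F [ 0.62 -0.3  -3.18] M [0.047 0.034 0.033] w 0.0290
```

View pics/s2.png

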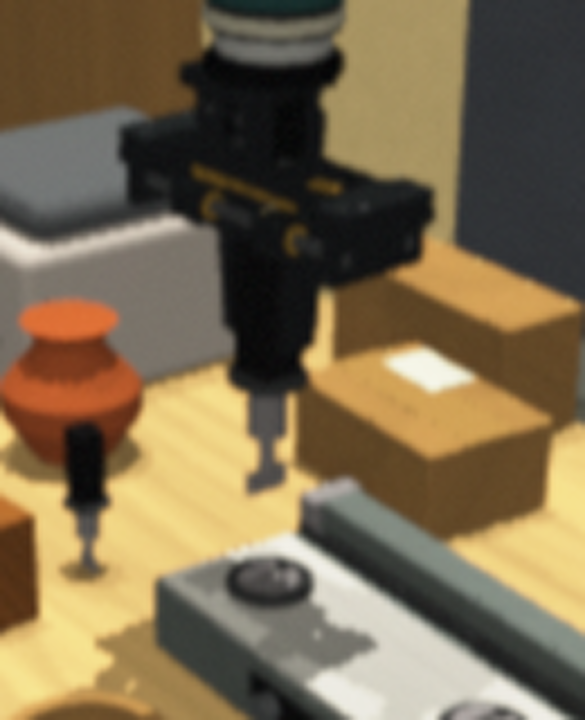

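View pics/s3.png

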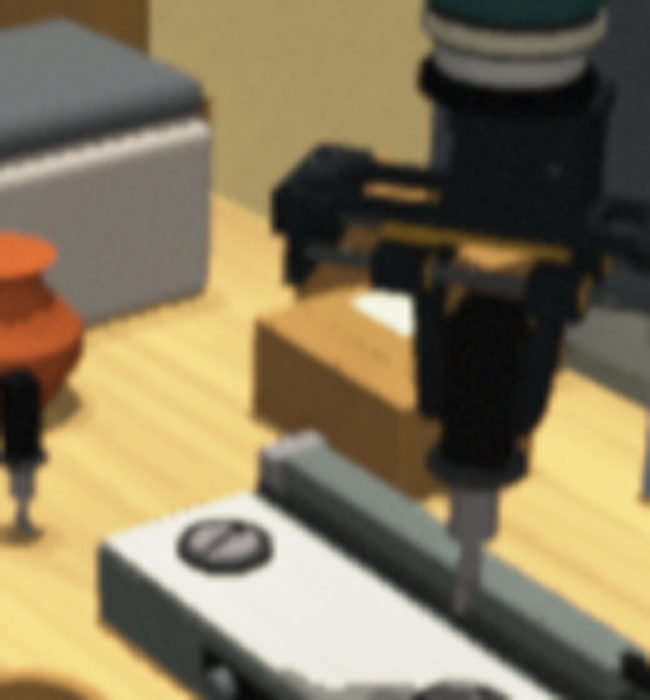

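View pics/t3.png

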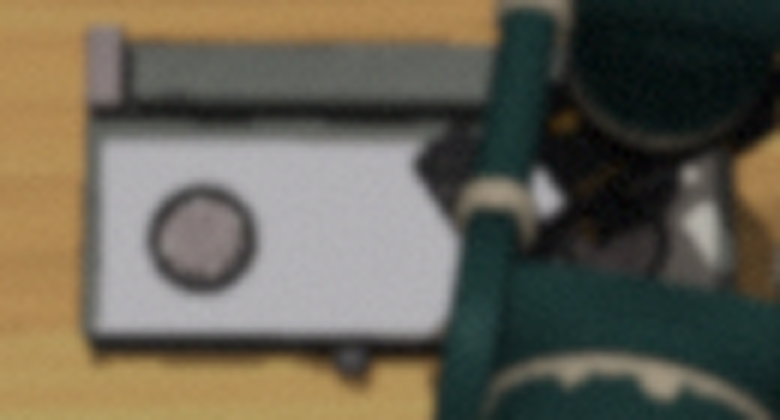

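The left screw is flush in its collar (s3, around (225,545)). The driver may have tilted in the grip, so I'll check it against the expected outline.

Run:
```python
from h import *
from cell import manip
s=manip.state(); t=s['tool_pos']; c=load('side'); C=t[:2]
box=(325,110,405,215);S=7
im=cv2.resize(c['image'][box[1]:box[3],box[0]:box[2]],None,fx=S,fy=S,interpolation=cv2.INTER_CUBIC)
im=np.clip(im.astype(float)*1.5,0,255).astype(np.uint8)
a=np.linspace(0,6.28,60); tip=t[2]-.095
for r,z in((.024,.07),(.024,.076),(.012,.06),(.012,.03)):
    pp=(proj(c,np.c_[C[0]+r*np.cos(a),C[1]+r*np.sin(a),0*a+tip+z])-np.array(box[:2])+.5)*S-.5
    cv2.polylines(im,[pp.astype(np.int32)],True,(0,0,255),1)
b=yawof(s)-np.pi/2;d=np.r_[np.cos(b),np.sin(b),0]*.014;T=np.r_[C,tip]
pp=(proj(c,[T-d,T+d,T+d+[0,0,.02],T-d+[0,0,.02]])-np.array(box[:2])+.5)*S-.5
cv2.polylines(im,[pp.astype(np.int32)],True,(0,255,0),1)
cv2.imwrite('pics/tilt.png',im)
```

```text
(no output)
```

View pics/tilt.png

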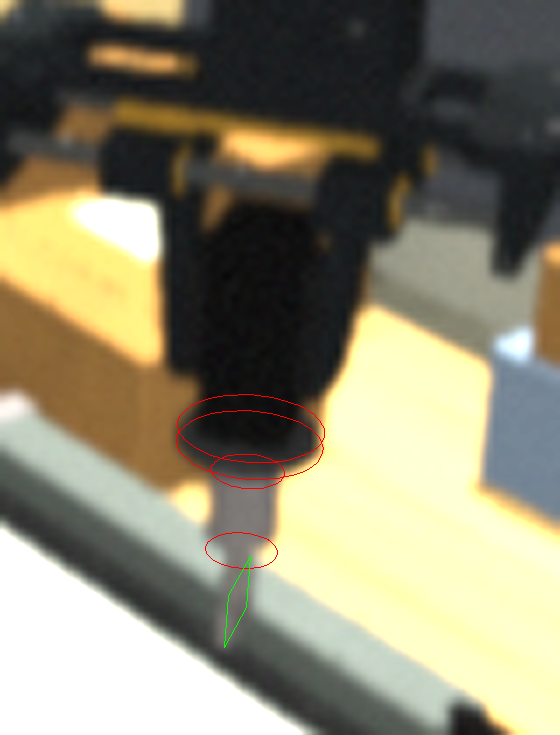

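The held driver matches the expected outline: tube at (244,505), blade tip at (222,648). It isn't tilted. I'll press on the right screw with slight lateral compliance.

```bash
cat >> h.py <<'E'
def drive2(manip,ik,xy,z,y,yend,step,lim=.25,dz=None,g=.00012):
    xy=np.array(xy,float)
    while y>yend:
        y-=step; z-=(.00191*np.radians(step) if dz is None else dz)
        q=ik((xy[0],xy[1],z),down(np.radians(y)))
        assert q is not None and np.max(np.abs(np.array(q)-manip.state()['joint_pos']))<.6
        manip.set_joints(q); s,F,M,sd=avg(manip,5)
        print('t %.2f yaw %.0f z %.4f F %s M %s q6 %.2f xy %s'%(s['clock'],y,s['tool_pos'][2],F.round(1),M.round(2),s['joint_pos'][5],xy.round(4)))
        if M[2]>lim: print('LIMIT'); break
        xy+=np.clip(g*F[:2],-.0004,.0004)
    return xy,z,y
E
python3 - <<'E'
from h import *
from cell import manip, inverse_kinematics as ik
xy=(.5385,-.0815)
for z in (.168,.164,.160,.156,.149):
    manip.move_linear((*xy,z),rate=.08); show(manip)
print(drive2(manip,ik,xy,.149,122,72,7,dz=0,g=0))
E
```

```text
t 25.27 tcp [ 0.5388 -0.0816  0.1682] yaw 122.0 q6 -2.325 F [ 1.07  0.61 -3.15] M [ 0.056 -0.001 -0.013] w 0.0298
t 25.52 tcp [ 0.5386 -0.0815  0.1642] yaw 122.0 q6 -2.325 F [-0.46  0.2  -2.27] M [0.034 0.068 0.06 ] w 0.0296
t 25.77 tcp [ 0.5394 -0.0817  0.1608] yaw 122.0 q6 -2.325 F [ 0.67 -0.12  0.18] M [ 0.009 -0.082  0.007] w 0.0295
t 26.02 tcp [ 0.5393 -0.0817  0.1565] yaw 122.0 q6 -2.325 F [0.38 0.42 0.85] M [ 0.006 -0.359 -0.013] w 0.0300
t 26.27 tcp [ 0.5391 -0.0816  0.1491] yaw 122.0 q6 -2.325 F [0.99 0.54 3.61] M [ 0.011 -0.368 -0.007] w 0.0297
t 26.60 yaw 115 z 0.1493 F [ 1.1 -0.2  3.2] M [ 0.14 -0.32  0.01] q6 -2.21 xy [ 0.5385 -0.0815]
t 26.93 yaw 108 z 0.1490 F [0.8 0.3 3.4] M [ 0.18 -0.21 -0.01] q6 -2.08 xy [ 0.5385 -0.0815]
t 27.27 yaw 101 z 0.1489 F [0.4 0.5 2.8] M [ 0.11 -0.1  -0.  ] q6 -1.96 xy [ 0.5385 -0.0815]
t 27.60 yaw 94 z 0.1486 F [-0.2 -0.1  1.7] M [ 0.18 -0.03 -0.01] q6 -1.84 xy [ 0.5385 -0.0815]
t 27.93 yaw 87 z 0.1488 F [-0.9 -2.4  1.8] M [-0.58  0.16  0.06] q6 -1.72 xy [ 0.5385 -0.0815]
t 28.27 yaw 80 z 0.1489 F [-1.9 -5.1  1.8] M [-1.29  0.35  0.1 ] q6 -1.60 xy [ 0.5385 -0.0815]
t 28.60 yaw 73 z 0.1489 F [-1.7 -5.8  1.6] M [-1.46  0.38  0.07] q6 -1.48 xy [ 0.5385 -0.0815]
t 28.93 yaw 66 z 0.1488 F [-1.8 -6.1  1.5] M [-1.55  0.46  0.12] q6 -1.35 xy [ 0.5385 -0.0815]
(array([ 0.5385, -0.0815]), 0.149, 66)
```

Run:
```python
from h import *
from cell import manip, inverse_kinematics as ik
r=drive2(manip,ik,(.5385,-.0820),.149,66,-14,8,lim=.22); print(r)
if r[2]<=-13: print(drive2(manip,ik,*r,-120,6,lim=.22))
```

```text
t 29.27 yaw 58 z 0.1485 F [-1.7 -5.1  1.6] M [-1.35  0.47  0.09] q6 -1.22 xy [ 0.5385 -0.082 ]
t 29.62 yaw 50 z 0.1483 F [-1.7 -5.5  1.7] M [-1.31  0.48  0.08] q6 -1.08 xy [ 0.5383 -0.0824]
t 29.96 yaw 42 z 0.1481 F [-1.8 -5.   1.7] M [-1.22  0.46  0.07] q6 -0.94 xy [ 0.5381 -0.0828]
t 30.30 yaw 34 z 0.1479 F [-1.5 -3.9  1.5] M [-1.    0.41  0.11] q6 -0.80 xy [ 0.5379 -0.0832]
t 30.64 yaw 26 z 0.1477 F [-0.9 -2.6  1.6] M [-0.67  0.27  0.08] q6 -0.66 xy [ 0.5377 -0.0836]
t 30.98 yaw 18 z 0.1475 F [-0.4 -0.8  1. ] M [-0.23  0.1   0.08] q6 -0.52 xy [ 0.5376 -0.0839]
t 31.32 yaw 10 z 0.1472 F [0.4 0.8 1.4] M [ 0.09 -0.01  0.08] q6 -0.38 xy [ 0.5375 -0.084 ]
t 31.67 yaw 2 z 0.1470 F [0.3 1.2 1.1] M [ 0.23 -0.09  0.08] q6 -0.24 xy [ 0.5376 -0.0839]
t 32.01 yaw -6 z 0.1467 F [1.  1.  1.5] M [ 0.23 -0.18  0.09] q6 -0.10 xy [ 0.5376 -0.0838]
t 32.35 yaw -14 z 0.1464 F [1.3 1.4 1.6] M [ 0.26 -0.21  0.12] q6 0.04 xy [ 0.5377 -0.0836]
(array([ 0.53789221, -0.08347758]), np.float64(0.14633313690295277), -14)
t 32.68 yaw -20 z 0.1462 F [0.8 0.8 1.2] M [ 0.12 -0.16  0.11] q6 0.15 xy [ 0.5379 -0.0835]
t 33.02 yaw -26 z 0.1460 F [0.9 0.3 1.5] M [ 0.   -0.12  0.15] q6 0.25 xy [ 0.538  -0.0834]
t 33.35 yaw -32 z 0.1457 F [0.6 0.2 1.8] M [-0.08 -0.04  0.26] q6 0.36 xy [ 0.5381 -0.0833]
LIMIT
(array([ 0.53809348, -0.08334793]), np.float64(0.14573309270611715), -32)
```

Run:
```python
from h import *
from cell import manip, inverse_kinematics as ik
xy=(.5381,-.0833)
turn(manip,ik,xy,.1457,np.radians(-36))
turn(manip,ik,xy,.1457,np.radians(-23))
manip.move_linear((*xy,.255),rate=.12); show(manip)
manip.move_pose((.4106,.2889,.255),down(np.radians(68))); manip.dwell(.2);show(manip)
for n in('top','side'): cap(n)
crop(load('side'),285,165,390,245,7,'pics/s4.png');crop(load('side'),180,60,300,210,4,'pics/s5.png');crop(load('top'),255,140,385,210,6,'pics/t4.png')
W=cloud(load('top'))
for C in((.5424,.1167),(.5366,-.0828)):
    d=np.hypot(W[...,0]-C[0],W[...,1]-C[1]); print(np.nanmedian(W[...,2][d<.015]),np.nanmedian(W[...,2][(d>.035)&(d<.045)]),(d<.015).sum())
```

```text
t 33.70 yaw -36.0 z 0.1457 Fz 1.65 M [-0.17  -0.004  0.324] sd 0.034 q6 0.43
t 34.13 yaw -23.0 z 0.1457 Fz 1.69 M [-0.244  0.027  0.12 ] sd 0.025 q6 0.20
t 35.19 tcp [ 0.5372 -0.0831  0.2537] yaw -23.0 q6 0.202 F [-0.04 -0.27 -3.85] M [-0.048  0.077 -0.025] w 0.0298
t 36.85 tcp [0.4112 0.2881 0.255 ] yaw 67.9 q6 -0.623 F [-0.2  -0.18 -3.49] M [ 0.017  0.001 -0.034] w 0.0298
0.0606399843446076 0.05573166648289962 80
0.06243483409469852 0.05553320834249453 82
```

View pics/s4.png

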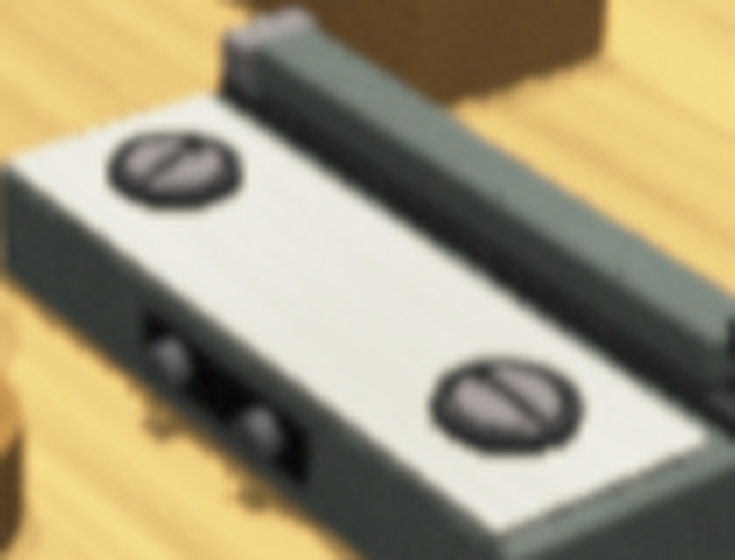

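View pics/s5.png

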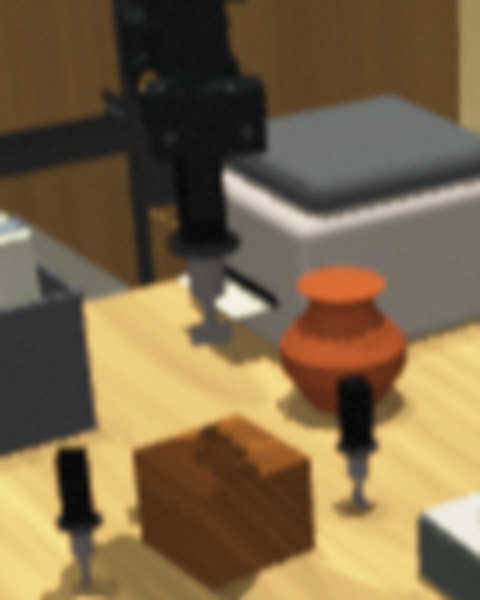

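Both heads now sit flush inside their rings, at (175,167) and (507,405). The driver hangs over the stand exactly as it did after lift-off, so I'll insert it.

Run:
```python
from h import *
from cell import manip
ok=True
for z in (.20,.16,.13,.110,.103,.1005):
    manip.move_linear((.4106,.2889,z),rate=.1); s=show(manip)
    if s['contact_force'][2]>8 or np.hypot(*s['contact_force'][:2])>6: ok=False; print('contact'); break
if ok:
    cap('side'); crop(load('side'),180,90,300,210,4,'pics/s6.png')
```

```text
t 37.65 tcp [0.4108 0.2891 0.2003] yaw 68.0 q6 -0.623 F [ 0.51 -0.75 -3.29] M [-0.025 -0.008  0.01 ] w 0.0298
t 38.20 tcp [0.4107 0.289  0.1601] yaw 68.0 q6 -0.623 F [ 0.31  1.01 -3.56] M [ 0.026  0.007 -0.02 ] w 0.0293
t 38.65 tcp [0.4105 0.2889 0.13  ] yaw 68.0 q6 -0.623 F [-1.09  0.27 -3.89] M [ 0.03   0.035 -0.025] w 0.0300
t 39.00 tcp [0.4103 0.2887 0.1098] yaw 68.0 q6 -0.623 F [ 0.43  0.34 -3.61] M [-0.019  0.067  0.007] w 0.0296
t 39.25 tcp [0.4104 0.2888 0.1028] yaw 68.0 q6 -0.623 F [ 0.17 -0.01 -2.89] M [ 0.012 -0.032 -0.013] w 0.0298
t 39.50 tcp [0.4106 0.2889 0.1005] yaw 68.0 q6 -0.623 F [-0.03 -0.41 -2.77] M [ 0.007 -0.041  0.006] w 0.0297
```

View pics/s6.png

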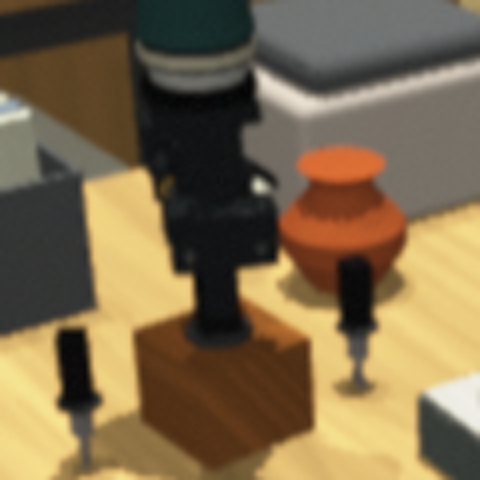

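Run:
```python
from h import *
from cell import manip
manip.move_linear((.4106,.2889,.0998),rate=.05);show(manip)
manip.set_gripper(.088); manip.dwell(.3); show(manip)
manip.move_linear((.4106,.2889,.24),rate=.12)
manip.set_joints([1.105,.264,1.604,0,1.274,-.037]); show(manip)
for n in('top','side'): cv2.imwrite(f'pics/{n}9.png',cap(n)['image'])
W=cloud(load('top'));x,y,z=W[...,0],W[...,1],W[...,2]
m=(abs(x-.41)<.05)&(abs(y-.289)<.05)&(z>.145); print(m.sum(),cv2.minAreaRect(np.c_[x[m],y[m]].astype(np.float32)),z[m].max())
crop(load('side'),180,90,300,210,4,'pics/s9c.png')
```

```text
t 39.80 tcp [0.4108 0.289  0.1   ] yaw 68.0 q6 -0.623 F [ 0.54  0.69 -1.99] M [ 0.037 -0.025  0.025] w 0.0298
t 41.06 tcp [0.4106 0.2889 0.0998] yaw 68.0 q6 -0.623 F [-0.18  0.53 -0.58] M [ 0.013 -0.002 -0.023] w 0.0879
t 43.69 tcp [0.2814 0.6129 0.2386] yaw 65.4 q6 -0.037 F [1.08 0.91 0.76] M [-0.014 -0.023  0.045] w 0.0881
128 ((0.4110187888145447, 0.28970858454704285), (0.030934510752558708, 0.02958659827709198), 69.82699584960938) 0.16460438967865776
```

View pics/top9.png

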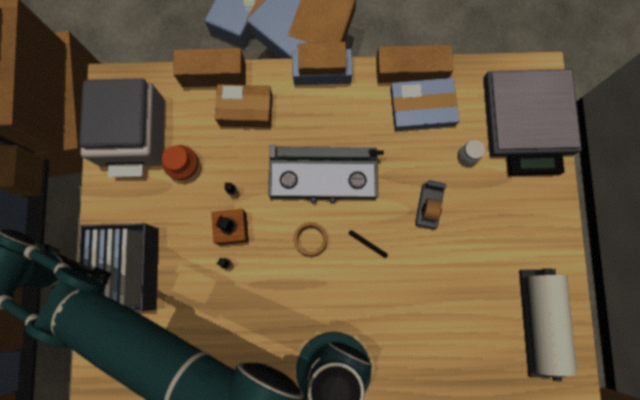

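View pics/s9c.png

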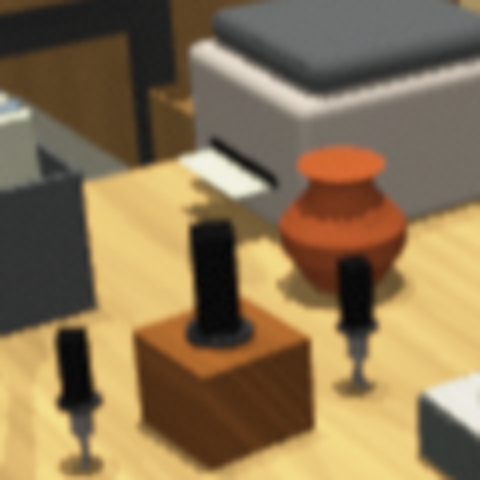

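The driver stands upright in its stand at (228,226), same as at the start. All bystanders are at their original pixels and the arm is clear, so I'll hand in.

```bash
python3 -c "
from cell import order
order.close_job()"
```

```text
the job is handed in; nothing more can be done
```

Both screws are driven home, the driver is back upright in its stand and released, and the job was handed in at about 44 s of the 72 s allowed.

- **Left screw:** It turned about 155° and stopped at a torque of 0.34 N m, a shank twist of about 0.28 rad. At the stop the torque rose at about the rate expected from the shank spring.
- **Right screw:** It turned about 110° and stopped at 0.32 N m, a twist of about 0.27 rad.
- **Flushness:** The side picture shows both heads level with their collars. The top camera's depth gave 61–62 mm for both heads against the true 64 mm, which is too coarse to confirm the last millimetre. The hard stop felt in the torque is the main evidence.
- **Driver:** Its handle is within about 1 mm of where it started (roughly 1 mm from the stand's centre), and the flange is on the block.
- **Side force:** While turning, the driver saw up to about 6 N sideways because my screw centres were 1–2 mm off. I corrected this as it turned. The driver did not tilt in the grip.
- **Bystanders:** All five look unmoved in the final top picture.

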